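# Walk a heavy instrument enclosure into its docking stop

### The arm

A 6-joint arm with a two-finger parallel gripper is mounted at the origin on the work surface. World frame = base frame: x ahead of the robot, y to its left, z up, the work surface at z = 0. Lengths are in m, angles in rad, forces in N, time in s.
With the tool pointing down it reaches from about 0.25 to 0.725 m from the base axis. Payload 9.7 kg.
Tool frame: the origin (TCP) lies between the finger pads; the fingertips stand 25 mm ahead of it and the grasp point (between the pads) lies 6 mm ahead of it; z points along the fingers, y is the direction in which the jaws open and shut (so a half turn about z gives the same grasp; the last joint's range is limited). The gripper opens to 85 mm and grips with 20 to 120 N. Pads are 22 mm wide; open, the fingers measure 114 mm over their backs; the gripper's body (76 mm by 85 mm) begins 54 mm behind the grasp point. The pads swing forward as they close: fully open they stand 13 mm farther back than shut.
Start: joints at [1.301, 0.087, 0.176, 1.66, 0, 1.571], TCP at [0.147, 0.53, 0.256] pointing down, gripper open.
Joint ranges: [-3.13, 3.13], [-0.85, 1.81], [-1.15, 1.24], [-2.2, 2.28], [-1.44, 1.52], [-3.14, 3.14]. Speed limits (rad/s): [2.22, 2.22, 2.57, 3.14, 3.14, 3.14].

### API

Orientations are given as a unit quaternion [w, x, y, z].
In Python, from bench import arm gives the robot as it stands. Calls block until the motion is done:
- arm.movep(position, orientation): joint-space move of the TCP to a pose.
- arm.line_to(position, frame=None, speed=0.15): straight line of the TCP; frame=None keeps the orientation; speed is the mean speed in m/s.
- arm.movej(angles): joint-space move.
- arm.grip(opening): finger opening in m; the grip force is fixed at half the most; returns when the fingers have stopped.
- arm.hold(seconds).
- arm.solve_ik(position, orientation): joint angles nearest the present ones, or None.
- arm.camera(name): name is "scene" or "top"; returns a dict with "img" (480x640x3 uint8, red, green, blue), "range_z" (480x640 float32, m along the optical axis (not along the pixel's ray), 0 where there is no reading), "fovy" (degrees; the focal length in pixels is half the picture's height over the tangent of half this angle, whatever the lens; pixels are square), "cx", "cy" (the principal point, pixels), "rvec" (rotation vector, rad) and "tvec" (3), from world to camera coordinates, as OpenCV has them. Camera axes: x right, y down, z forward; pixel columns grow to the right and rows downward; lengths in m; the calibration is good to about 2 mm. A picture is of the moment at which its call begins.
A pose or a line that the arm cannot do raises arm.PlanningError and nothing moves.
- arm.hand_in(): hands the job in, once; it reports no verdict.
Readings, each from a call of its own:
- arm.current_t(): time.
- arm.current_joints(): joint angles.
- arm.current_qvel(): joint speeds.
- arm.current_joint_torque(): joint torques, N m.
- arm.current_tcp_pos(): TCP position.
- arm.current_orientation(): TCP orientation.
- arm.current_contact_force(): force on the tool from outside, world axes, zero at the start.
- arm.current_ft_torque(): the same for the moment, N m.
- arm.current_opening(): finger opening in m.
Only numpy, scipy, OpenCV 4.12 (cv2) and the standard library are available. Lean on these libraries where they do the work, as an engineer would, in place of code of your own. Each camera call takes 0.05 s, during which the arm holds its last target. There are 200 camera calls.

### The job

Walk the heavy aluminium enclosure forward over the bench to the docking stop by pushing the two ends of its near face in turn, so that it swings ahead, never more than about 20 degrees askew to the stop. Finish with both sprung buffers of the stop gently pressed in by its far face, about 4 mm each and not bottomed, the enclosure square to the stop and centred on it, and let go. Push gently (well under 25 N), never touch the sockets in the middle of the near face, keep the enclosure flat on the bench and leave the other things on the bench alone.

Things in the scene. Friction and masses are not known exactly. Their poses are not given: they have to be found in the camera images.
- unit: heavy closed aluminium box, 110 mm deep (x), 220 wide (y), 70 high on four 6 mm rubber feet (centres x +-42, y +-95 mm), 1.2 to 1.5 kg, too wide to grip. Origin: centre of its underside, at bench level. +x points from its near (robot) side to its far side, z up. Its feet slide stiffly; a forward push at one end turns it about a point near the other end and takes 5 to 12 N (hidden).
- push_left (a point): the middle of the free patch at the left end of the enclosure's near face, fixed to it: 55 mm behind its origin, 86 mm to its +y, 37 mm above the bench. The bare face from 65 to 110 mm to the side of the enclosure's middle, 8 to 68 mm above the bench, may be pushed. Axes as the enclosure's.
- push_right (a point): the same at the right end of the near face: 55 mm behind the enclosure's origin, 86 mm to its -y, 37 mm above the bench.
- sockets: delicate socket panel in the middle of the enclosure's near face, fixed to it: plate 124 mm wide with four round 24 mm sockets at 37 mm height that stand 30 mm out of the near face; 12 to 62 mm above the bench. Origin: middle of the near face, at bench level; axes as the enclosure's. Must not be touched.
- far_mid (a point): the middle of the enclosure's far face, 55 mm ahead of its origin, at 37 mm height; axes as the enclosure's.
- dock: docking stop bolted to the bench beyond the enclosure: steel base plate 110 (x) by 260 (y) by 10 mm, with a crosswise aluminium bar (26 x 250 mm, top at 62 mm) that carries two sprung buffers pointing at the enclosure. Origin: middle of the plate's near edge, at bench level; +x points away from the enclosure, the way it is to be pushed; z up.
- tips (a point): fixed point of the stop between the two buffers: 30 mm before the plate's near edge, 37 mm up, axes as the stop's. Buffers at y +70 and -70 mm, flat 26 mm tips. The bar is hand-set: the tips lie 10 mm before to 10 mm beyond this point (both alike), which is not reported: feel for it. Each is its own spring of 0.8 N per mm and bottoms after 10 mm; friction holds the enclosure when let go.
- screwdriver: a screwdriver with a red handle lying on the bench to the left of the work, not to be moved
- meter: a black hand-held meter, 150 x 70 x 32 mm, lying on the bench to the right, not to be moved
- bracket: an aluminium angle bracket, 120 x 40 x 40 mm, lying on the bench to the right beside the stop, not to be moved

How it is judged:
On the way, in this order (a step that is already met when the one before it is completed fails the run):
1. the enclosure has been walked ahead until its far face is within 70 mm of the base plate's near edge (x of far_mid in the frame of dock above -0.07 m), for 0.05 s.
2. both buffers are pressed in by the square enclosure (contact force between unit and dock above 4 N and angle between the x axis of unit and the x axis of dock, either way round below 0.035 rad), for 0.2 s.
At the end, for the whole second after the job is handed in: the enclosure rests flat on the bench, at rest, its far face pressing the buffers with 4 to 14 N in all (2.5 to 8.7 mm each on average), square to the stop within 2 degrees and centred on it within 30 mm (all of step 2 and contact force between unit and dock below 14 N and y of far_mid in the frame of dock between -0.03 and 0.03 m and angle between unit's own z axis and vertical below 0.03 rad and linear speed of unit below 0.005 m/s); the robot touches nothing.
It fails at once if the fingers push the enclosure with more than 25 N (contact force between the fingers and unit above 25 N).
It fails at once if the sockets are touched (contact force between sockets and anything else above 0.5 N).
It fails at once if the buffers are rammed: more than 20 N on the stop (contact force between unit and dock above 20 N).
It fails at once if the enclosure is turned more than 25 degrees askew to the stop, or tipped (angle between the x axis of unit and the x axis of dock, either way round above 0.436 rad or angle between unit's own z axis and vertical above 0.1 rad).
It fails at once if another thing on the bench is moved more than 15 mm (distance of any of screwdriver, meter, bracket from where it was at the start of the episode above 0.015 m).
It also fails if it takes over 72 s, if anything falls off the work surface, if the arm or the gripper's body presses on something with over 40 N, if the wrist force passes 120 N, or if a joint passes its speed limit or range.

## Working session

There is one attempt and no reset: what is moved stays moved. The work goes in short steps, each a Python script; the robot and the scene stay as the last script left them, time stands still between calls to the robot, and variables do not carry over. Pictures are saved under pics/ and viewed, about 8 in all and at most 12, crops included, and the job is handed in when it is done.

```bash
ls; mkdir -p pics; cat > h.py <<'E'
import numpy as np, cv2
from bench import arm
def cloud(c):
    h,w=c["range_z"].shape; f=h/2/np.tan(np.radians(c["fovy"])/2)
    v,u=np.mgrid[:h,:w]; z=c["range_z"].astype(float)
    P=np.stack([(u-c["cx"])/f*z,(v-c["cy"])/f*z,z],-1)
    R=cv2.Rodrigues(np.array(c["rvec"],float))[0]
    W=(P-np.array(c["tvec"],float).ravel())@R
    W[z==0]=np.nan
    return W
def save(c,n): cv2.imwrite("pics/"+n,c["img"][...,::-1])
E
python3 - <<'E'
from h import *
for n in("top","scene"):
    c=arm.camera(n); save(c,n+"0.png"); W=cloud(c); np.save(n+".npy",W)
    print(n,c["fovy"],c["cx"],c["cy"],-cv2.Rodrigues(np.array(c["rvec"],float))[0].T@np.array(c["tvec"],float).ravel(), np.nanmin(W,(0,1)),np.nanmax(W,(0,1)))
print(arm.current_orientation(),arm.current_contact_force(),arm.current_t())
E
```

```text
pics
top 42.86909926570473 320.4983157604584 233.3094769974862 [ 0.44144902 -0.01043699  1.23873047] [ 0.13549863 -1.11731528 -0.77313603] [1.62015597 1.12424343 0.12132622]
scene 56.945087739761995 320.92470303889587 233.44682410712076 [ 1.06226403 -0.44553544  0.60024493] [-1.11599932 -0.58261    -0.76050781] [1.34414488 2.00591494 0.34230007]
[-7.88329873e-05  1.34512268e-01  9.90911749e-01 -5.90560295e-04] [-0.60510538  0.62896649 -0.50570885] 0.1
```

View pics/top0.png

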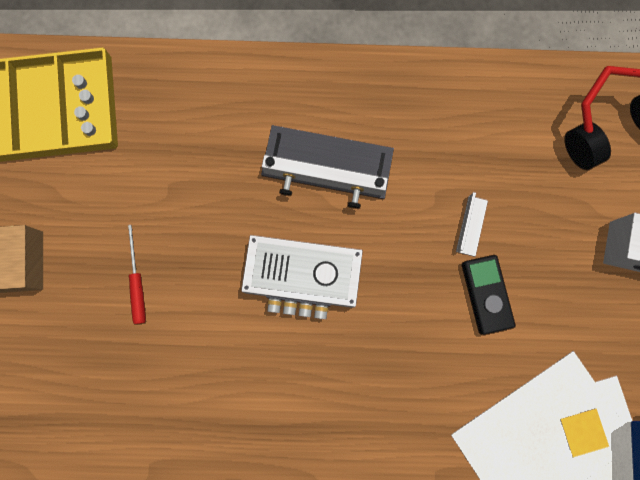

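View pics/scene0.png

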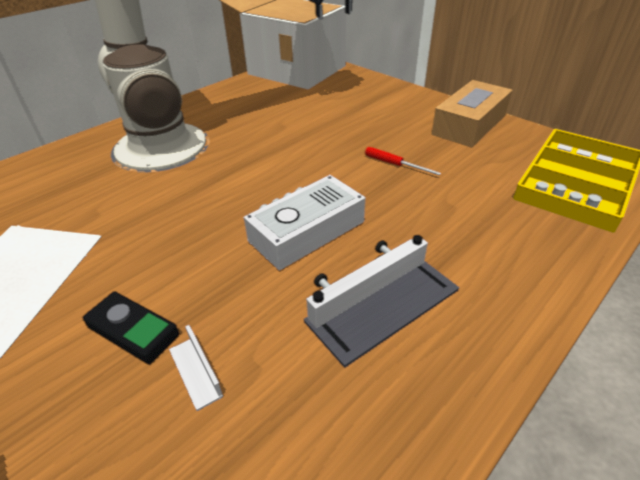

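```bash
python3 - <<'E'
import numpy as np,cv2
W=np.load("top.npy")
for lo,hi in((.055,.066),(.066,.076),(.006,.014),(.02,.05)):
    m=((W[...,2]>lo)&(W[...,2]<hi)&(W[...,0]<.9)&(abs(W[...,1])<.5)).astype(np.uint8)
    n,l,s,_=cv2.connectedComponentsWithStats(m)
    for i in range(1,n):
        if s[i,4]>150:
            P=W[l==i]; r=cv2.minAreaRect(P[:,:2].astype(np.float32)*1000)
            print(lo,s[i],np.median(P[:,2]).round(4),np.round(r[0],1),np.round(r[1],1),round(r[2],2))
E
```

```text
0.055 [ 262  155  126   37 1490] 0.0615 [745.3 -19. ] [249.4  28.6] 80.82
0.066 [ 242  235  121   72 6336] 0.0706 [548.3  18.9] [220.1 111.9] 84.11
0.006 [ 76 100  32  44 481] 0.008 [852.7 467.2] [93.3 65. ] 0.51
0.006 [ 265  125  129   54 3427] 0.0098 [805.2 -28.3] [260.3  69.6] 80.89
0.006 [466 198  22  54 306] 0.0076 [ 660.5 -331. ] [ 27.6 108.2] 77.24
0.02 [ 68  96  47  55 531] 0.0368 [826.3 438.8] [ 66.4 133.9] 57.94
0.02 [263 169 122  40 688] 0.0406 [713.4 -13.8] [248.5  42.5] 80.65
0.02 [458 192  18  59 286] 0.0378 [ 660.3 -307.3] [  7.2 120.4] 76.77
0.02 [ 463  255   53   80 2705] 0.0318 [ 516.6 -351.4] [150.1  72.1] 14.92
0.02 [129 271  16  53 478] 0.0238 [491.  346.1] [103.8  23.6] 9.1
0.02 [283 300  14  15 154] 0.0467 [479.2  42. ] [26.3 26. ] 82.92
0.02 [298 302  15  15 153] 0.0464 [476.1  12.4] [29.5 26. ] 84.0
```

Top view: the unit is centred near pixel (301,272) with its sockets at (297,309). The dock bar is near (325,175), with buffer tips at (286,191) and (354,203). The screwdriver (137,290) is clear on the left, and the meter (488,295) and bracket (472,225) are clear on the right. The scene view agrees. The unit is about 3° askew to the dock and about 95 mm short of it.

```bash
cat >> h.py <<'E'
YD=np.radians(-9.15); D0=np.array([.731,-.0163])
def Rz(a): return np.array([[np.cos(a),-np.sin(a)],[np.sin(a),np.cos(a)]])
def todock(p): return (np.asarray(p)-D0)@Rz(YD)
def toworld(p): return np.asarray(p)@Rz(YD).T+D0
Q=[0,np.sin(-YD/2),np.cos(-YD/2),0]
def unit(W=None):
    """unit centre in dock frame, yaw rel. dock (rad), rect size"""
    if W is None: W=cloud(arm.camera("top"))
    m=((W[...,2]>.066)&(W[...,2]<.076)&(W[...,0]<.75)&(W[...,0]>.4)&(abs(W[...,1])<.25)).astype(np.uint8)
    n,l,s,_=cv2.connectedComponentsWithStats(m); i=1+np.argmax(s[1:,4])
    (c,sz,a)=cv2.minAreaRect((W[l==i][:,:2]*1000).astype(np.float32))
    if sz[0]>sz[1]: a-=90
    a=(a+90)%180-90
    return todock(np.array(c)/1000),np.radians(a)-YD,np.round(sorted(sz),1)
def tcp(): return todock(arm.current_tcp_pos()[:2])
def fx(): return float(-np.dot(arm.current_contact_force()[:2],[np.cos(YD),np.sin(YD)]))
def go(x,y,z,speed=.15): arm.line_to([*toworld([x,y]),z],speed=speed)
def near(c,yaw,s):  # pushing point on near face, s=+-.09
    return c+Rz(yaw)@np.array([-.055,s])
E
python3 - <<'E'
from h import *
W=np.load("top.npy"); c,y,s=unit(W); print("unit",c.round(4),np.degrees(y).round(2),s)
d=todock(W[...,:2])
for sg in(1,-1):
    m=(W[...,2]>.028)&(W[...,2]<.055)&(abs(d[...,1]-sg*.07)<.022)&(d[...,0]>-.07)&(d[...,0]<.005)
    print(sg,m.sum(),np.percentile(d[m][:,0],[0,2,5,10,20,35,50])*1000, d[m][:,1].mean(),W[m][:,2].max())
m=(W[...,2]>.006)&(W[...,2]<.014)&(abs(d[...,1])<.16)&(d[...,0]>-.05)&(d[...,0]<.13)
print("plate x",np.percentile(d[m][:,0],[0,1,5,50,95,99,100]),"y",np.percentile(d[m][:,1],[0,1,99,100]))
print(arm.solve_ik([*toworld(near(c,y,.09)-[.06,0]),.05],Q))
arm.grip(0)
arm.movep([*toworld(near(c,y,.09)-[.07,0]),.16],Q)
x,yy=near(c,y,.09)
go(x-.05,yy,.05,.2)
arm.hold(.2)
print(arm.current_t(),tcp(),x,yy,arm.current_contact_force(),arm.current_opening())
E
```

```text
unit [-0.186   0.0057] 3.26 [111.9 220.1]
1 222 [-38.81971553 -38.23906828 -37.88745792 -37.17419035 -34.53603713
 -25.88629425 -14.2340496 ] 0.06964856897407691 0.05487322400543529
-1 223 [-38.89066468 -38.41167421 -38.26806839 -37.58523305 -34.35568808
 -25.5788875  -14.39736724] -0.06969701210904296 0.054521685396959396
plate x [-4.87268716e-02 -2.74612659e-03  1.06761264e-04  7.11271987e-02
  1.03806158e-01  1.06849250e-01  1.29658945e-01] y [-0.15576185 -0.12834901  0.12773059  0.14841498]
[ 0.27187729 -0.10663871 -0.41570518  1.26172986  0.          0.43157492]
3.6083 [-0.29542692  0.09287478] -0.24602842529467722 0.09247076600555484 [-0.2354488  -0.42171321  0.16693882] 9.029357007737503e-05
```

```bash
cat >> h.py <<'E'
def push(xend,step=.005,speed=.03,fmax=17):
    x0,y0=tcp(); z=.05; log=[]
    for x in np.append(np.arange(x0+step,xend,step),xend):
        go(x,y0,z,speed); f=fx(); log.append((round(x*1000,1),round(f,1)))
        if f>fmax: print("FMAX"); break
    print("push",log); return log
def switch(s,dx=.022):
    """back off, look, go before the other end; returns pose"""
    x,y=tcp(); c,yaw,sz=unit() 
    xb=min(x-.02, c[0]-.055-.085)
    go(xb,y,.05,.2)
    c,yaw,sz=unit(); print("t",round(arm.current_t(),2),"unit",c.round(4),np.degrees(yaw).round(2),sz)
    p=near(c,yaw,s); go(min(xb,c[0]-.14),p[1],.05,.25); go(p[0]-dx,p[1],.05,.15)
    return c,yaw,p
E
python3 - <<'E'
from h import *
go(-.262,.0925,.05,.1)
push(-.257+.033,.004)
c,y,p=switch(-.09)
print(tcp(),p,fx())
E
```

```text
push [(np.float64(-258.2), 1.1), (np.float64(-254.2), 4.2), (np.float64(-250.2), 4.3), (np.float64(-246.2), 3.5), (np.float64(-242.2), 3.2), (np.float64(-238.2), 2.7), (np.float64(-234.2), 3.0), (np.float64(-230.2), 2.9), (np.float64(-226.2), 4.3), (np.float64(-224.0), 5.2)]
t 7.54 unit [-1.642e-01 -1.000e-04] -5.23 [111.3 220.1]
[-0.24984986 -0.08393222] [-0.2271691  -0.08471001] 0.0765096602049203
```

```bash
python3 - <<'E'
from h import *
push(-.238+.046,.005)
c,y,p=switch(.09)
print(tcp(),p,fx())
E
```

```text
push [(np.float64(-244.8), 0.4), (np.float64(-239.8), 1.2), (np.float64(-234.8), 4.4), (np.float64(-229.8), 3.6), (np.float64(-224.8), 3.5), (np.float64(-219.8), 3.0), (np.float64(-214.8), 3.5), (np.float64(-209.8), 3.3), (np.float64(-204.8), 4.5), (np.float64(-199.8), 4.2), (np.float64(-194.8), 4.3), (np.float64(-192.0), 5.1)]
t 13.31 unit [-0.1351  0.0081] 6.3 [113.7 220. ]
[-0.22201715  0.09053392] [-0.19964786  0.09154853] 0.5816287555060212
```

```bash
python3 - <<'E'
from h import *
push(-.211+.038,.005)
c,y,p=switch(-.09)
print(tcp(),p,fx())
E
```

```text
push [(np.float64(-217.0), -0.4), (np.float64(-212.0), 0.5), (np.float64(-207.0), 5.0), (np.float64(-202.0), 4.3), (np.float64(-197.0), 2.7), (np.float64(-192.0), 2.2), (np.float64(-187.0), 3.0), (np.float64(-182.0), 3.8), (np.float64(-177.0), 4.2), (np.float64(-173.0), 3.9)]
t 18.43 unit [-0.11    0.0014] -2.86 [112.3 219.9]
[-0.19210662 -0.08492022] [-0.16945849 -0.08570151] -0.620978681757942
```

```bash
python3 - <<'E'
from h import *
push(-.1805+.023,.004)
c,y,p=switch(.09)
print(tcp(),p,fx())
E
```

```text
push [(np.float64(-188.1), 0.6), (np.float64(-184.1), 0.5), (np.float64(-180.1), 4.6), (np.float64(-176.1), 4.4), (np.float64(-172.1), 4.0), (np.float64(-168.1), 3.6), (np.float64(-164.1), 4.2), (np.float64(-160.1), 4.5), (np.float64(-157.5), 8.1)]
t 22.98 unit [-0.0944  0.0051] 2.65 [110.6 220.1]
[-0.17593615  0.09147265] [-0.15352424  0.09241701] 0.4606264496421234
```

```bash
python3 - <<'E'
from h import *
go(-.169,tcp()[1],.05,.05)
push(-.1545,.0015,.02)
x,y=tcp(); go(x-.03,y,.05,.1)
arm.hold(.3)
for _ in range(3):
    W=cloud(arm.camera("top")); c,yaw,s=unit(W); print(arm.current_t(),c.round(4),np.degrees(yaw).round(2),s)
d=todock(W[...,:2])
for sg in(1,-1):
    m=(W[...,2]>.028)&(W[...,2]<.055)&(abs(d[...,1]-sg*.07)<.022)&(d[...,0]>-.07)&(d[...,0]<.005)
    print(sg,m.sum(),np.percentile(d[m][:,0],[0,2,5,10,20])*1000)
E
```

```text
push [(np.float64(-167.6), -0.1), (np.float64(-166.1), 4.8), (np.float64(-164.6), 7.2), (np.float64(-163.1), 6.6), (np.float64(-161.6), 6.7), (np.float64(-160.1), 6.8), (np.float64(-158.6), 7.3), (np.float64(-157.1), 8.5), (np.float64(-155.6), 10.9), (np.float64(-154.5), 12.3)]
27.9917 [-0.0904  0.004 ] -0.48 [112.6 218.3]
28.0417 [-0.0905  0.0038] -0.34 [112.3 218. ]
28.0917 [-0.09    0.0039] -0.33 [111.4 218.1]
1 165 [-29.35795674 -28.46900789 -27.78000202 -26.43153492 -19.89001318]
-1 167 [-30.35731405 -29.64827448 -28.78215625 -27.20161189 -21.33212523]
```

```bash
cat > chk.py <<'E'
from h import *
c=arm.camera("scene"); save(c,"scene1.png"); W1=cloud(c); W0=np.load("scene.npy"); I0=cv2.imread("pics/scene0.png"); I1=cv2.imread("pics/scene1.png")
for nm,W,I in(("before",W0,I0),("after",W1,I1)):
    d=todock(W[...,:2]); z=W[...,2]
    for sg in(1,-1):
        m=(I.max(-1)<70)&(z>.02)&(z<.056)&(abs(d[...,1]-sg*.07)<.02)&(d[...,0]>-.055)&(d[...,0]<-.012)
        print(nm,sg,m.sum(),"tip x",(np.percentile(d[m][:,0],[5,25,50,75,95])*1000).round(1),"z",z[m].mean().round(4),"y",d[m][:,1].mean().round(4))
    # far face of unit: near-vertical plane
    g=((I.min(-1)>90)&(z>.012)&(z<.064)&(abs(d[...,1])<.1)&(d[...,0]<-.025)&(d[...,0]>-.16))
    if nm=="after": g&=(d[...,0]>-.05)&(d[...,0]<-.03+.01)
    else: g&=(abs(d[...,0]+.131-0.0)<.012)
    A=d[g]
    if len(A)>50:
        k=np.polyfit(A[:,1],A[:,0],1); r=A[:,0]-np.polyval(k,A[:,1]); q=abs(r)<.003; k=np.polyfit(A[q,1],A[q,0],1)
        print(nm,"far face x0",(k[1]*1000).round(2),"yaw",np.degrees(-np.arctan(k[0])).round(2),q.sum(),"sd",r.std())
r=I1[170:370,220:480]; cv2.imwrite("pics/crop1.png",cv2.resize(r,None,fx=3,fy=3,interpolation=cv2.INTER_CUBIC)[:600])
E
python3 chk.py
```

```text
before 1 56 tip x [-33.3 -30.8 -29.4 -28.9 -27.5] z 0.0438 y 0.0664
before -1 68 tip x [-33.9 -31.  -29.9 -29.1 -28.3] z 0.0441 y -0.0725
before far face x0 -128.65 yaw 3.17 1651 sd 0.0009026557947775421
after 1 67 tip x [-29.8 -27.5 -25.4 -24.5 -23.9] z 0.0431 y 0.0662
after -1 86 tip x [-30.9 -28.5 -26.8 -25.8 -25.1] z 0.0431 y -0.0726
after far face x0 -33.19 yaw -0.58 1450 sd 0.0009676331618499413
```

View pics/crop1.png

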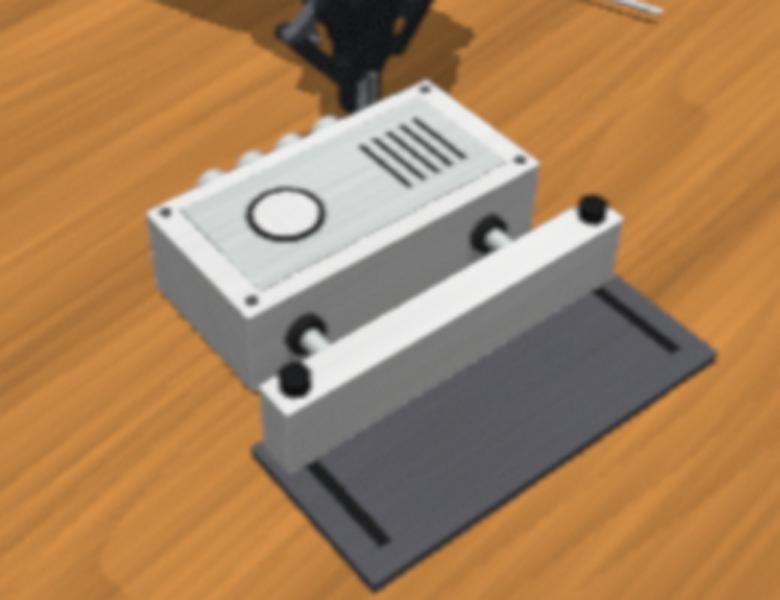

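The crop shows both buffer tips, at crop pixels (305,335) and (490,235), flush on the unit's far face. The face looks square, and the gripper is off behind it. Tip shift gives compression of about 3.7 mm left and 3.0 mm right, so I'll nudge the right end about 2 mm.

```bash
python3 - <<'E'
from h import *
c,y,p=switch(-.09,.018)
push(-.153,.001,.02,14)
x,y=tcp(); go(x-.05,y,.05,.1); arm.hold(.3)
for _ in range(2):
    c,yaw,s=unit(); print(arm.current_t(),c.round(4),np.degrees(yaw).round(2),s)
E
python3 chk.py
```

```text
t 28.61 unit [-0.0895  0.0047] -0.52 [110.5 220. ]
FMAX
push [(np.float64(-163.0), -0.3), (np.float64(-162.0), 0.4), (np.float64(-161.0), 0.4), (np.float64(-160.0), -0.2), (np.float64(-159.0), 1.0), (np.float64(-158.0), 3.7), (np.float64(-157.0), 7.2), (np.float64(-156.0), 11.8), (np.float64(-155.0), 13.0), (np.float64(-154.0), 13.9), (np.float64(-153.0), 15.3)]
33.8333 [-0.0883  0.0045] 0.43 [110.8 220.1]
33.8833 [-0.0894  0.0046] 0.26 [113.1 219.9]
before 1 56 tip x [-33.3 -30.8 -29.4 -28.9 -27.5] z 0.0438 y 0.0664
before -1 68 tip x [-33.9 -31.  -29.9 -29.1 -28.3] z 0.0441 y -0.0725
before far face x0 -128.65 yaw 3.17 1651 sd 0.0009026557947775421
after 1 69 tip x [-29.1 -27.3 -24.9 -24.3 -23.2] z 0.0431 y 0.0661
after -1 86 tip x [-28.6 -26.3 -24.3 -23.6 -22.8] z 0.0435 y -0.0727
after far face x0 -31.92 yaw 0.22 1386 sd 0.00081082782310228
```

```bash
python3 - <<'E'
from h import *
x,y=tcp(); go(x-.02,y,.12,.15)
arm.hold(.3); print(arm.current_contact_force(),arm.current_t(),unit())
arm.hand_in()
E
```

```text
[-0.15148131 -0.97464314  0.11273296] 34.8667 (array([-0.08821475,  0.00450162]), np.float64(0.004859310251402182), array([110.6, 220. ]))
the job is handed in; nothing more can be done
```

The enclosure is at the stop with both buffers pressed in. I backed the gripper off and handed the job in at about 35 s of the 72 s allowed.

I walked it forward with six pushes on alternating ends. The most askew I measured was about 6.5°, and the highest force I read was about 15 N. Forces were read between push steps, so short peaks in between could have been a little higher.

**Last checks:**
- **Buffers:** the scene camera showed the left tip pushed back about 4.2 mm and the right about 5.2 mm. That is about 7.5 N in all, inside the 4 to 14 N range and not bottomed.
- **Square and centred:** it is about 0.3° from square to the stop and about 4.5 mm off centre.
- **Gripper clear:** the wrist force was about 1 N in free air, which matches its reading before any contact.

**Limits and disagreements:**
- **Camera spread:** the two cameras agree to about 1–2 mm on where the far face is. The force rise during the pushes fits the same picture.
- **Not measured directly:** I could not read the force on the stop itself. It is worked out from how far the buffers moved.
- **Not rechecked:** I did not measure the screwdriver, meter or bracket again, but the tool's path stayed well clear of them.

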